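Seat a wheel blank in the V-stop of a drilling jig

ROBOT

A 6-joint arm with a two-finger parallel gripper is mounted at the origin on the work surface. World frame = base frame: x ahead of the robot, y to its left, z up, the work surface at z = 0. Lengths are in mm, angles in degrees, forces in N, time in s.
With the tool pointing down it reaches from about 350 to 850 mm from the base axis. Payload 8.1 kg.
Tool frame: the origin (TCP) lies between the finger pads; the fingertips stand 17 mm ahead of it and the grasp point (between the pads) lies 2 mm behind it; z points along the fingers, y is the line along which they close (so a half turn about z gives the same grasp; the last joint's range is limited). The gripper opens to 85 mm and grips with 20 to 120 N. Pads are 22 mm wide; open, the fingers measure 114 mm over their backs; the gripper's body (76 mm by 85 mm) begins 54 mm behind the grasp point. The pads swing forward as they close: fully open they stand 13 mm farther back than shut.
Start: joints at [65.122, 7.471, 85.268, -0, 87.261, -4.893], TCP at [205.041, 563.883, 248.292] pointing down, gripper open.
Joint ranges: [-169.43, 169.43], [-51.17, 129.36], [1.28, 143.12], [-76.62, 256.62], [0, 156.53], [-152.29, 152.29]. Speed limits (degrees/s): [136.94, 136.94, 159.86, 180, 180, 180].

INTERFACE

Orientations are given as [roll, pitch, yaw] about the fixed x, y, z axes, in that order (R = Rz(yaw) Ry(pitch) Rx(roll)).
In Python, from bench import sense, snapshot, hand_in, trace, place_of gives the robot as it stands.
- The arm moves only by the shell command python3 -m handwheel 'ROWS' [FORCE]. ROWS is JSON, a list of rows, each a list of 7 numbers: the opening, from -1 (shut) to 1 (fully open), then the shift along the tool's x, y, z in cm, then the turn, a rotation vector about the tool's x, y, z in rad. A call has 1 to 12 rows; each row shifts and turns the commanded pose from where the row before left it, along the tool's axes as they then stand; what a row does not reach is not made up. A row lasts 1/12 s, in which the tool goes at most 41.7 mm and 7.16 degrees, less where a joint would pass 70% of its speed; a pose out of reach is approached as far as the arm can. A call with a gripper value outside its range is refused whole. The fingers move at their own pace and stop on an object; FORCE is the grip in N (left out, the last holds). Time passes only in rows, so rows that do not move let the fingers close. It gives the time, the measured TCP pose, the force, the opening and the grip force at its end, in the units of the state.
- sense(): the state, without advancing time (a new reading comes with each control period).
- snapshot(name): name is "side" or "top"; returns a dict with "image" (384x512x3 uint8, red, green, blue), "intrinsics" (3x3 intrinsics, pixels), "R" (3x3) and "t" (3): a world point X has camera coordinates R X + t. Camera axes: x right, y down, z forward; pixel columns grow to the right and rows downward; lengths in mm; the calibration is good to about 2 mm. A picture is of the moment at which its call begins. There is no depth.
- hand_in(): hands the job in; it is judged then, once.
Trained networks look in a picture, given as the dict that the camera call returned (one of the last four; its "shot" number tells which), for a name from the list of things; names that differ only in an ending like _2 or _b are one class to them, and where a whole thing is asked for, a point or a joint stands for the part that bears it (a point fixed in the world has none). Each returns a list of dicts, best first, with "conf" (0 to 1); they miss things now and then, are a little off and sometimes report something else, mostly with a low value. They report only what shows in the picture. A call takes as long as a camera call.
- trace(picture, query): "pixels" (384x512 bool, what is visible of it).
- place_of(picture, query): "location" ([x, y, z] in mm, in world coordinates, good to about 4 mm: a listed point, or the origin of a listed thing).
The state is a dict: "time": time; "joint_pos": joint angles; "qd": joint speeds; "joint_efforts": joint torques, N m; "tool_pos": TCP position; "tcp_rot": TCP orientation; "ft_force": force on the tool from outside, world axes, zero at the start; "wrist_torque": the same for the moment, N m; "finger_gap": finger opening in mm; "grip_force": force on a finger pad.
Only numpy, scipy, OpenCV 4.12 (cv2) and the standard library are available. Lean on these libraries where they do the work, as an engineer would, in place of code of your own. Each camera call takes 0.05 s, during which the arm holds its last target. There are 200 camera calls.

TASK

Slide the large round wooden wheel blank along the bench into the V formed by the two wooden rails of the drilling jig, until it sits fully home against both rails, ready to be drilled. Keep it flat on the bench, do not lift it, and leave the small wheel blank and the pine offcut where they are.

Things in the scene. Friction and masses are not known exactly. Their poses are not given: they have to be found in the camera images.
- wheel_center (a point): centre (half-way up) of the large wheel blank, a loose flat pine disc on the bench, 96 mm in diameter, 30 mm high, about 0.1 kg, a pencilled cross on top. It lies before the jig's open mouth, 160 to 225 mm short of its place in the V. Too wide for most grippers to grasp: push its rim from behind, low down
- seat (a point): where the large blank's centre lies when home, 15 mm above the bench. The jig is fixed: two pine rails 160 mm long, 22 mm thick, 30 mm high; inner faces meet in an 80 degree V, bare bench between them; 22 mm high block behind the apex. x: the V's middle line, level, from the open mouth inward; y: across; z: up. Apex 75 mm from here along +x; mouth 206 mm wide, 48 mm from here along -x
- small_wheel_center (a point): centre (half-way up) of the small wheel blank, a loose pine disc 50 mm in diameter and 30 mm high with a pencilled cross; a bystander beside the way or behind the jig
- offcut_center (a point): centre of the pine offcut, a loose block 70 x 45 x 40 mm (its x, y, z; 40 mm high); a bystander beside the way or behind the jig

How it is judged (in metres and radians):
At the end, for the whole second after the job is handed in: The large blank's centre is within 10 mm of its place in the V, it lies flat on the bench (within 6 degrees, centre less than 20 mm high), and the small blank and the offcut are within 20 mm of where they started (horizontal distance between wheel_center and seat below 0.01 m and height (world z) of wheel_center below 0.02 m and angle between wheel_center's own z axis and vertical below 0.1 rad and distance of each of small_wheel_center, offcut_center from where it was at the start of the episode below 0.02 m); the robot touches nothing.
It fails at once if the large wheel blank is lifted more than 15 mm off the bench (height (world z) of wheel_center above 0.03 m).
It fails at once if the small wheel blank or the offcut is moved by more than 20 mm (distance of any of small_wheel_center, offcut_center from where it was at the start of the episode above 0.02 m).
It also fails if it takes over 34 s, if anything falls off the work surface, if the arm or the gripper's body presses on something with over 40 N, if the wrist force passes 120 N, or if a joint passes its speed limit or range.

## Working session

There is one attempt and no reset: what is moved stays moved. The work goes in short steps, Python scripts to look and compute and a shell command to move; the robot and the scene stay as the last step left them, time stands still between calls to the robot, and variables do not carry over. Pictures are saved under pics/ and viewed, at most 10 in all, crops included, and the job is handed in when it is done.

```bash
mkdir -p pics; ls
python3 - <<'E'
from bench import *
import cv2
s=sense(); print({k:s[k] for k in("time","tool_pos","tcp_rot","finger_gap")})
for n in("top","side"):
    p=snapshot(n); cv2.imwrite(f"pics/{n}0.png",p["image"][:,:,::-1])
    for q in("wheel_center","seat","small_wheel_center","offcut_center"):
        print(n,q,[(r["location"],r["conf"]) for r in place_of(p,q)][:3])
E
```

```text
pics
{'time': 0.0, 'tool_pos': array([204.80778465, 563.40434975, 247.24350764]), 'tcp_rot': array([-1.79894758e+02, -9.31047620e-03,  1.60016702e+02]), 'finger_gap': 85.48994912451457}
top wheel_center [([516.8, -119.3, 18.4], 0.95)]
top seat []
top small_wheel_center [([522.7, 236.1, 17.7], 0.65)]
top offcut_center []
side wheel_center [([513.3, -117.2, 8.8], 0.72)]
side seat [([553.4, 49.9, 13.4], 0.79)]
side small_wheel_center [([521.9, 234.0, 18.1], 0.59)]
side offcut_center [([700.9, -104.7, 21.7], 0.8)]
```

View pics/top0.png

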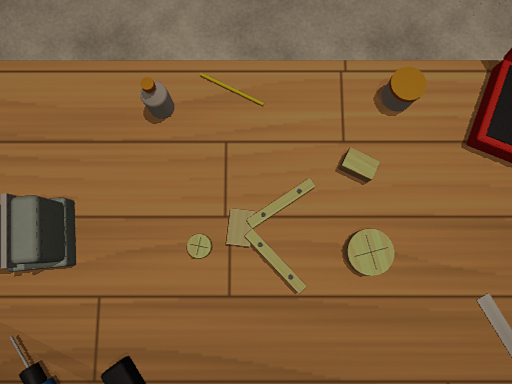

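View pics/side0.png

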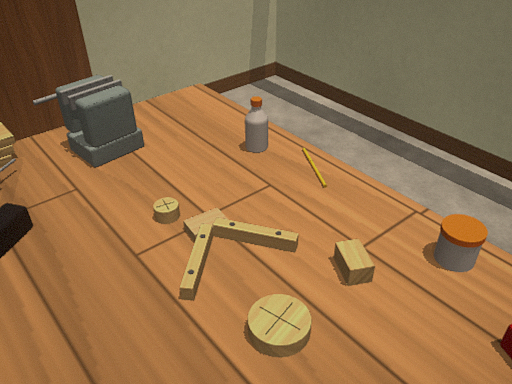

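The top view shows the large wheel at (371,252), the V's apex near (245,228) opening right (−y), the small blank at (199,246) and the offcut at (359,165). Next I'll measure the rail edges.

```bash
cat > h.py <<'E'
import numpy as np, cv2
def ray(p,uv,z):
    K,R,t=(np.array(p[k],float) for k in("intrinsics","R","t"))
    C=-R.T@t.ravel(); d=R.T@np.linalg.inv(K)@np.array([*uv,1.]); return C+d*(z-C[2])/d[2]
def proj(p,X):
    K,R,t=(np.array(p[k],float) for k in("intrinsics","R","t"))
    c=K@(R@np.array(X,float)+t.ravel()); return c[:2]/c[2]
E
python3 - <<'E'
from bench import *
from h import *
p=snapshot("top"); im=p["image"]
cv2.imwrite("pics/crop.png",cv2.resize(im[165:305,225:415,::-1],None,fx=4,fy=4,interpolation=cv2.INTER_CUBIC))
hsv=cv2.cvtColor(im,cv2.COLOR_RGB2HSV)
print("rail",hsv[200,287],"bench",hsv[230,320],"wheel",hsv[240,370])
m=((hsv[...,0]>=20)&(hsv[...,0]<=35)&(hsv[...,2]>120)).astype(np.uint8)
for c in cv2.findContours(m,cv2.RETR_EXTERNAL,cv2.CHAIN_APPROX_NONE)[0]:
    if cv2.contourArea(c)>150:
        r=cv2.minAreaRect(c); print(cv2.contourArea(c),r, [ray(p,u,30)[:2].round(1).tolist() for u in cv2.boxPoints(r)])
w=[r for r in trace(p,"wheel_center")][:1]
for r in w:
    v,u=np.nonzero(r["pixels"]); print("wheel",r["conf"],u.mean(),v.mean(),ray(p,(u.mean(),v.mean()),25))
for i in range(2): print("seat",[(r["location"],r["conf"]) for r in place_of(snapshot("side"),"seat")])
E
```

```text
rail [ 25 117 148] bench [ 15 159 148] wheel [ 25 112 148]
415.5 ((198.25001525878906, 245.75001525878906), (22.62741470336914, 23.33452033996582), 45.0) [[526.2, 267.7], [559.8, 234.7], [527.1, 201.2], [493.9, 234.2]]
1653.5 ((371.0, 252.0), (46.0, 46.0), 90.0) [[560.5, -73.0], [560.4, -167.6], [467.8, -162.3], [467.8, -69.4]]
2165.5 ((268.8019714355469, 231.48019409179688), (82.88658905029297, 114.6282730102539), 5.710593223571777) [[449.5, 185.2], [684.0, 164.1], [666.1, -9.2], [433.3, 19.5]]
601.5 ((360.9362487792969, 162.8229522705078), (33.26539611816406, 19.53343963623047), 25.201122283935547) [[696.2, -64.9], [734.6, -83.9], [703.7, -146.4], [665.7, -127.0]]
wheel 0.83 369.03208837453974 251.84744871120463 [ 514.03050724 -115.47175306   25.        ]
seat [([554.1, 47.7, 13.8], 0.88)]
seat [([555.0, 49.0, 13.7], 0.6)]
```

View pics/crop.png

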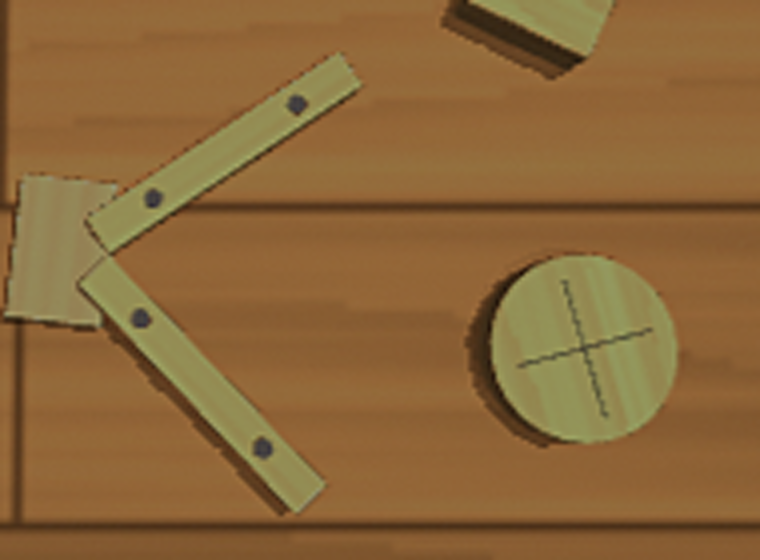

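The crop shows the V's inner apex at crop (108,254) and the inner mouth corners at (361,86) and (326,486). The wheel's cross is at (584,349).

Run:
```python
from bench import *
from h import *
p=snapshot("top")
f=lambda x,y,z: ray(p,(225+(x+.5)/4-.5,165+(y+.5)/4-.5),z)[:2]
a,b,c,w=f(108,254,30),f(361,86,30),f(326,486,30),f(584,349,30)
print(a,b,c,"wheel",w)
u=(a-b)/np.linalg.norm(a-b)+(a-c)/np.linalg.norm(a-c);u/=np.linalg.norm(u)
print("len",np.linalg.norm(a-b),np.linalg.norm(a-c),np.linalg.norm(b-c),"axis",u,np.degrees(np.arctan2(u[1],u[0])))
m=(b+c)/2; u2=(a-m)/np.linalg.norm(a-m)
s=(a-75*u+m+48*u)/2; print("seat",a-75*u,m+48*u,s)
d=s-w; n=np.array([-u[1],u[0]]); print("dist",np.linalg.norm(d),"dir",np.degrees(np.arctan2(d[1],d[0])),"in axis",d@u,d@n)
```

```text
[562.4703835  125.33940247] [650.05933088  -7.02717773] [445.9862399   15.60425635] wheel [ 513.94485993 -117.31570051]
len 158.72219521997397 160.03236549052997 205.32415413072775 axis [0.11507278 0.99335706] 83.39217732742776
seat [553.8399253   50.83762269] [553.54627864  51.96967838] [553.69310197  51.40365053]
dist 173.33823052317922 dir 76.74353022849262 in axis 172.17249971044885 -20.06919291756164
```

```bash
python3 -m handwheel '[[0.2,0,0,0,0,0,0.1216],[0.2,0,0,0,0,0,0.1216],[0.2,0,0,0,0,0,0.1216],[0.2,0,0,0,0,0,0.1216],[0.2,0,0,0,0,0,0.1216],[0.2,0,0,0,0,0,0.1216],[0.2,0,0,0,0,0,0.1216],[0.2,0,0,0,0,0,0.1216],[0.2,0,0,0,0,0,0.1216],[0.2,0,0,0,0,0,0.1216],[0.2,0,0,0,0,0,0.1216],[0.2,0,0,0,0,0,0]]' 20
```

```text
time: 1.85
tool_pos: [205.0, 563.9, 248.3]
tcp_rot: [-180.0, -0.0, 83.0]
ft_force: [0.5, -0.6, -0.7]
finger_gap: 51.5
grip_force: 0.0
```

```bash
python3 -m handwheel '[[0.2,-3,1.6,0,0,0,0],[0.2,-3,1.6,0,0,0,0],[0.2,-3,1.6,0,0,0,0],[0.2,-3,1.6,0,0,0,0],[0.2,-3,1.6,0,0,0,0],[0.2,-3,1.6,0,0,0,0],[0.2,-3,1.6,0,0,0,0],[0.2,-3,1.6,0,0,0,0],[0.2,-3,1.6,0,0,0,0],[0.2,-3,1.6,0,0,0,0],[0.2,-3,1.6,0,0,0,0],[0.2,-3,1.6,0,0,0,0]]' && python3 -m handwheel '[[0.2,-3,1.6,0,0,0,0],[0.2,-3,1.6,0,0,0,0],[0.2,-3,1.6,0,0,0,0],[0.2,-3,1.6,0,0,0,0],[0.2,-3,1.6,0,0,0,0],[0.2,-3,1.6,0,0,0,0],[0.2,-3,1.6,0,0,0,0],[0.2,-3,1.6,0,0,0,0],[0.2,-3,1.6,0,0,0,0],[0.2,-3,1.6,0,0,0,0],[0.2,-3,1.6,0,0,0,0],[0.2,-3,1.6,0,0,0,0]]'
```

```text
time: 2.85
tool_pos: [354.5, 182.7, 248.6]
tcp_rot: [179.9, -0.0, 83.7]
ft_force: [0.7, 0.2, -0.5]
finger_gap: 51.2
grip_force: 0.0
time: 3.85
tool_pos: [503.8, -197.4, 248.4]
tcp_rot: [180.0, 0.0, 83.6]
ft_force: [0.5, -0.2, 0.3]
finger_gap: 51.4
grip_force: 0.0
```

```bash
python3 -m handwheel '[[0.2,-0.2,0,2.5,0,0,0],[0.2,0,0,3,0,0,0],[0.2,0,0,3,0,0,0],[0.2,0,0,3,0,0,0],[0.2,0,0,3,0,0,0],[0.2,0,0,2.5,0,0,0],[0.2,0,0,2,0,0,0],[0.2,0,0,1.5,0,0,0],[0.2,0,0,1,0,0,0],[0.2,0,0,0.4,0,0,0],[0.2,0,0,0.3,0,0,0],[0.2,0,0,0,0,0,0]]'
python3 - <<'E'
from bench import *
from h import *
p=snapshot("side"); print([(r["location"],r["conf"]) for r in place_of(p,"wheel_center")],sense()["tool_pos"],sense()["tcp_rot"])
cv2.imwrite("pics/s1.png",p["image"][:,:,::-1])
E
```

```text
time: 4.85
tool_pos: [503.5, -197.7, 26.6]
tcp_rot: [180.0, 0.0, 83.4]
ft_force: [-0.1, -0.3, 0.4]
finger_gap: 51.1
grip_force: 0.0
[([513.5, -116.4, 12.6], 0.61)] [ 504.05591943 -197.99248123   27.45649616] [1.79900413e+02 3.74816255e-02 8.34163742e+01]
```

View pics/s1.png

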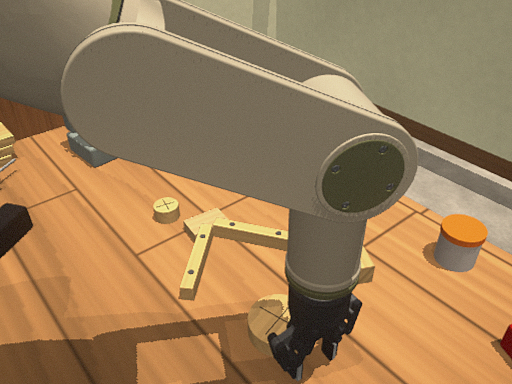

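```bash
python3 -m handwheel '[[0.2,1,0,0,0,0,0],[0.2,1,0,0,0,0,0],[0.2,0.5,0,0,0,0,0],[0.2,0.5,0.05,0,0,0,0],[0.2,1,0.12,0,0,0,0],[0.2,1,0.12,0,0,0,0],[0.2,1,0.12,0,0,0,0],[0.2,1,0.12,0,0,0,0],[0.2,1,0.12,0,0,0,0],[0.2,1,0.12,0,0,0,0],[0.2,1,0.12,0,0,0,0],[0.2,1,0.12,0,0,0,0]]'
python3 - <<'E'
from bench import *
from h import *
p=snapshot("side"); print([(r["location"],r["conf"]) for r in place_of(p,"wheel_center")],sense()["tool_pos"],sense()["tcp_rot"])
p=snapshot("top"); print([(r["location"],r["conf"]) for r in place_of(p,"wheel_center")])
cv2.imwrite("pics/t2.png",p["image"][:,:,::-1])
E
```

```text
time: 5.95
tool_pos: [526.1, -88.4, 26.3]
tcp_rot: [-180.0, -0.0, 83.4]
ft_force: [-0.3, 0.0, 0.1]
finger_gap: 51.4
grip_force: 0.5
[([530.2, -34.5, 11.0], 0.78)] [526.15693683 -87.81730312  26.17420844] [-1.79989745e+02 -2.96765531e-02  8.34601009e+01]
[([535.5, -36.1, 20.5], 0.84)]
```

View pics/t2.png

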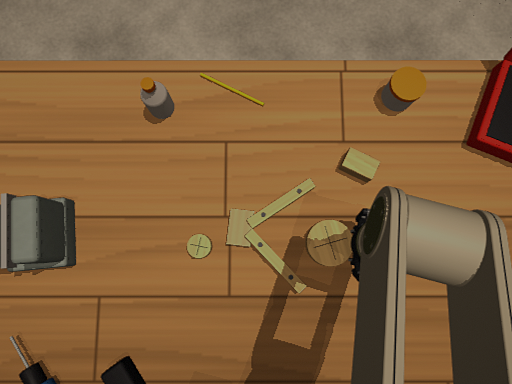

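The wheel (330,243) is nestled against the fingers at the mouth, and the bystanders haven't moved. I'll carry on pushing.

```bash
python3 -m handwheel '[[0.2,1,0.15,0,0,0,0],[0.2,1,0.15,0,0,0,0],[0.2,1,0.15,0,0,0,0],[0.2,1,0.15,0,0,0,0],[0.2,1,0.15,0,0,0,0],[0.2,1,0.15,0,0,0,0],[0.2,0.7,0.1,0,0,0,0],[0.2,0.5,0.1,0,0,0,0],[0.2,0.3,0,0,0,0,0],[0.2,0.2,0,0,0,0,0],[0.2,0.2,0,0,0,0,0]]'
python3 - <<'E'
from bench import *
for n in("side","top"): print([(r["location"],r["conf"]) for r in place_of(snapshot(n),"wheel_center")])
s=sense();print(s["tool_pos"],s["ft_force"])
E
```

```text
time: 7.07
tool_pos: [546.0, -12.3, 26.3]
tcp_rot: [180.0, 0.0, 83.4]
ft_force: [-0.6, -0.2, -0.3]
finger_gap: 51.6
grip_force: 0.3
[([551.9, 40.8, 11.2], 0.59)]
[([553.4, 34.8, 16.8], 0.97), ([698.5, -105.1, 15.9], 0.34)]
[545.90622352 -12.47549206  26.30947393] [-0.62392988  0.78499429 -0.77224182]
```

Wheel y ≈ 39, so about 11 mm is left. I'll go on in small steps and watch the force.

```bash
python3 -m handwheel '[[0.2,0.3,0,0,0,0,0],[0.2,0.3,0,0,0,0,0],[0.2,0.2,0,0,0,0,0],[0.2,0,0,0,0,0,0]]'; python3 -m handwheel '[[0.2,0.15,0,0,0,0,0],[0.2,0,0,0,0,0,0]]'
```

```text
time: 7.6
tool_pos: [546.9, -3.9, 26.3]
tcp_rot: [180.0, -0.0, 83.4]
ft_force: [0.2, 0.3, -0.5]
finger_gap: 51.1
grip_force: 0.0
time: 7.77
tool_pos: [547.1, -2.6, 26.3]
tcp_rot: [180.0, -0.0, 83.4]
ft_force: [-0.2, 0.2, -0.0]
finger_gap: 51.1
grip_force: 0.0
```

```bash
python3 -m handwheel '[[0.2,0.1,0,0,0,0,0],[0.2,0.1,0,0,0,0,0],[0.2,0,0,0,0,0,0]]'; python3 -m handwheel '[[0.2,0.1,0,0,0,0,0],[0.2,0,0,0,0,0,0]]'
python3 - <<'E'
from bench import *
from h import *
for n in("side","top"):
    p=snapshot(n); print([(r["location"],r["conf"]) for r in place_of(p,"wheel_center")])
    if n=="top": cv2.imwrite("pics/t3.png",cv2.resize(p["image"][165:305,225:415,::-1],None,fx=4,fy=4,interpolation=cv2.INTER_CUBIC))
E
```

```text
time: 8.02
tool_pos: [547.3, -0.8, 26.3]
tcp_rot: [180.0, -0.0, 83.4]
ft_force: [0.5, 0.1, 0.9]
finger_gap: 51.0
grip_force: 0.1
time: 8.18
tool_pos: [547.6, -0.1, 26.4]
tcp_rot: [180.0, 0.0, 83.4]
ft_force: [0.5, -1.8, -1.1]
finger_gap: 51.0
grip_force: 0.9
[([554.2, 53.1, 15.0], 0.69)]
[([555.1, 46.0, 17.6], 0.76), ([523.4, 236.2, 16.5], 0.39)]
```

View pics/t3.png

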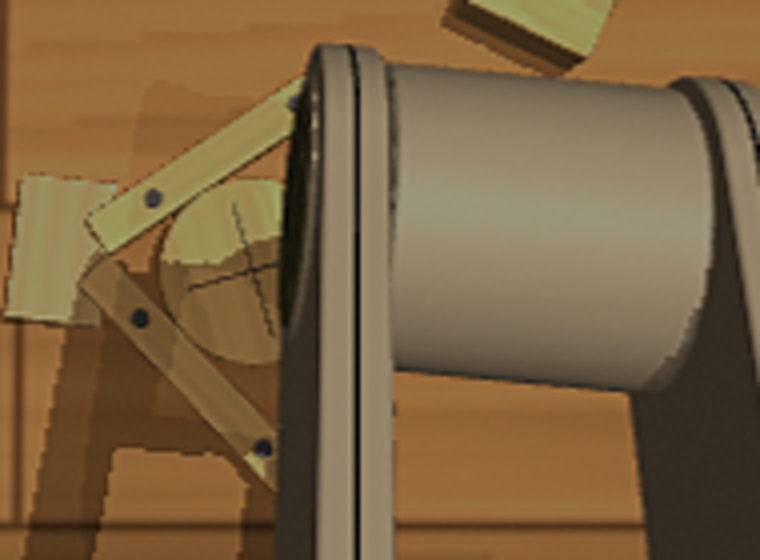

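The disc touches both rails, with its cross near crop (253,270), and the force is just starting to rise. I'll press slightly more until the force confirms contact.

```bash
python3 -m handwheel '[[0.2,0.1,0,0,0,0,0],[0.2,0,0,0,0,0,0]]'; python3 -m handwheel '[[0.2,0.05,0,0,0,0,0],[0.2,0,0,0,0,0,0]]'
```

```text
time: 8.55
tool_pos: [547.7, 0.3, 26.4]
tcp_rot: [180.0, 0.1, 83.4]
ft_force: [1.4, -7.1, -0.8]
finger_gap: 51.3
grip_force: 2.9
time: 8.72
tool_pos: [547.7, 0.4, 26.4]
tcp_rot: [180.0, 0.1, 83.4]
ft_force: [0.3, -7.5, 0.3]
finger_gap: 50.9
grip_force: 3.8
```

It's home (7.5 N reaction). Now back off straight, lift and check.

```bash
python3 -m handwheel '[[0.2,-0.2,0,0,0,0,0],[0.2,-0.5,0,0,0,0,0],[0.2,-1,0,0,0,0,0],[0.2,-2,0,0,0,0,0],[0.2,-2,0,0,0,0,0],[0.2,-1,0,-1,0,0,0],[0.2,0,0,-3,0,0,0],[0.2,0,0,-4,0,0,0],[0.2,0,0,-4,0,0,0],[0.2,0,0,-4,0,0,0],[0.2,-2,0,-2,0,0,0],[0.2,-3,0,0,0,0,0]]'; python3 -m handwheel '[[0.2,-3,0,0,0,0,0],[0.2,-3,0,0,0,0,0],[0.2,-3,0,0,0,0,0],[0.2,-3,0,0,0,0,0],[0.2,-2,0,0,0,0,0],[0.2,-1,0,0,0,0,0],[0.2,0,0,0,0,0,0]]'
python3 - <<'E'
from bench import *
from h import *
for n in("side","top"):
    p=snapshot(n)
    for q in("wheel_center","small_wheel_center","offcut_center"): print(q,[(r["location"],r["conf"]) for r in place_of(p,q)])
    if n=="top": cv2.imwrite("pics/t4.png",cv2.resize(p["image"][165:305,225:415,::-1],None,fx=4,fy=4,interpolation=cv2.INTER_CUBIC))
E
```

```text
time: 9.72
tool_pos: [537.6, -114.3, 214.7]
tcp_rot: [179.3, 0.1, 83.6]
ft_force: [1.5, -0.8, 0.6]
finger_gap: 51.2
grip_force: 0.0
time: 10.3
tool_pos: [516.2, -265.5, 206.8]
tcp_rot: [180.0, 0.0, 83.2]
ft_force: [0.5, 0.7, 0.4]
finger_gap: 51.2
grip_force: 0.0
wheel_center [([552.1, 53.2, 7.4], 0.96)]
small_wheel_center [([521.3, 236.2, 13.4], 0.96)]
offcut_center [([697.9, -102.5, 21.5], 0.51)]
wheel_center [([554.3, 47.2, 16.7], 0.6)]
small_wheel_center [([519.9, 233.9, 14.8], 0.97)]
offcut_center [([694.3, -104.2, 18.3], 0.79)]
```

View pics/t4.png

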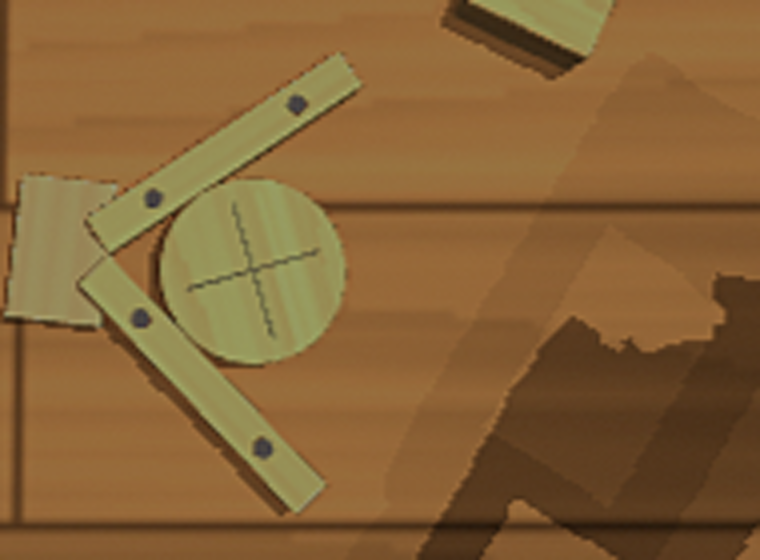

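The disc sits against both rails with its cross at crop (253,271). The bystanders are unmoved and the arm is clear.

```bash
python3 -c "
from bench import *
print(hand_in())"
```

```text
the job is handed in; nothing more can be done
None
```

The large wheel blank was slid flat along the bench and seated against both rails of the V, with the small blank and offcut left in place, and the job was handed in at about 10.5 s; no verdict was returned.

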